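# Seal a snack tub on the hand lever press and put it with the finished ones

### The arm

A 7-joint arm with a two-finger parallel gripper is mounted at the origin on the work surface. World frame = base frame: x ahead of the robot, y to its left, z up, the work surface at z = 0. Lengths are in m, angles in rad, forces in N, time in s.
With the tool pointing down it reaches from about 0.35 to 0.9 m from the base axis. Payload 8.1 kg.
Tool frame: the origin (TCP) lies where the fingers leave the gripper's body, on its centre line; the fingertips stand 66 mm ahead of it and the grasp point (between the pads) lies 47 mm ahead of it (arm.tip_reach is the distance from the TCP to the fingertips, in m); z points along the fingers, y is the direction in which the jaws open and shut (so a half turn about z gives the same grasp; the last joint's range is limited). The gripper opens to 92 mm and grips with 3 to 60 N. Pads are 19 mm wide; open, the fingers measure 130 mm over their backs; the gripper's body (75 mm by 190 mm) begins 47 mm behind the grasp point.
Start: joints at [-0.103, 0.434, 0.025, 1.573, -0.012, 1.134, -0.075], TCP at [0.625, -0, 0.292] pointing down, gripper open.
Joint ranges: [-2.62, 2.62], [-0.44, 2.09], [-1.27, 1.32], [0.08, 2.57], [-1.32, 4.46], [0.12, 2], [-2.74, 2.74]. Speed limits (rad/s): [2.22, 2.22, 3.01, 3.01, 3.14, 3.14, 3.14].

### API

Orientations are given as a rotation vector (axis times angle).
In Python, from cell import arm gives the robot as it stands.
- The arm moves only by the tool carry_out, never from a script. Its argument "plan" is a list of rows, each a list of 5 numbers: the shift along the world's x, y, z in cm, then the turn about the world's z in rad, then the finger opening in cm, from 0 to 9.18. In form: [[tx, ty, tz, spin, fingers], ...]. A call has 1 to 20 rows; each row is the pose to reach, as a shift and turn from the pose measured when the call began; what a row does not reach only later rows make up. A row lasts 1/10 s, in which the tool goes at most 50 mm and 8.59 degrees, less where a joint would pass 70% of its speed; a pose out of reach is approached as far as the arm can. A call with a gripper value outside its range is refused whole. The fingers move at their own pace and stop on an object; "squeeze" is the grip in N (left out, the last holds). Time passes only in rows, so rows that repeat a pose let the fingers close. It gives the time, the measured TCP pose, the force and the opening at its end, in the units of the state.
- arm.observe(): the state, without advancing time (a new reading comes with each control period).
- arm.get_image(name): name is "scene" or "side" or "wrist"; returns (picture, depth): 400x640x3 uint8, red, green, blue; 400x640 float32, m along the optical axis (not along the pixel's ray), 0 where there is no reading.
- arm.get_calibration(name): a dict with "intrinsics" (3x3 intrinsics, pixels), "rvec" (rotation vector, rad) and "tvec" (3), from world to camera coordinates, as OpenCV has them; the wrist camera has in their place "tool_from_camera" (4x4, takes a point from camera to tool coordinates, whose origin is the TCP and whose axes are the flange's). Camera axes: x right, y down, z forward; pixel columns grow to the right and rows downward; lengths in m; the calibration is good to about 2 mm. A picture is of the moment at which its call begins: read the wrist's pose just before it. get_calibration takes no time and is no camera call.
- arm.sign_off(): hands the job in, once; it reports no verdict.
The state is a dict: "clock": time; "joints": joint angles; "dq": joint speeds; "joint_efforts": joint torques, N m; "position": TCP position; "ee_rot": TCP orientation; "force": force on the tool from outside, world axes, zero at the start; "ft_torque": the same for the moment, N m; "width": opening from 0.0 (shut) to 1.0 (fully open).
Only numpy, scipy, OpenCV 4.12 (cv2) and the standard library are available. Lean on these libraries where they do the work, as an engineer would, in place of code of your own. Each camera call takes 0.05 s, during which the arm holds its last target. There are 200 camera calls.

### The job

Seal the tub that is waiting under the press: pull the lever all the way down, keep it down for a full second, then ease it back up slowly by hand until it is fully home - never let it spring back. Then draw the carriage all the way out by its knob and leave it out, lift the tub from the die, and set it gently upright on the free part of the shallow tray, without knocking the two finished tubs there.

Things in the scene. Friction and masses are not known exactly. Their poses are not given: they have to be found in the camera images.
- press: hand lever tub sealer fixed to the table: white C-frame 295 mm high on a 250 x 220 mm steel base. Origin on the table under the axis of the sealing head (84 mm disc, underside 151 mm high at rest). -x is its front, where the lever points; +y the way the carriage comes out; z up. The column stands behind the head; the frame's nose, 60 mm wide, is over it, 205 to 245 mm high.
- lever (a joint): lever angle, rad: 0 = home against its stop (15 degrees above level), 0.70 = fully down at its stop (25 degrees below level). A spring returns it with about 7 N at the grip at home, 19 N at full stroke; let go, it flies up. It drives the sealing head 38 mm down onto the tub's rim.
- lever_grip (a point): middle of the black round handle at the lever's free end: 28 mm thick, 100 mm long, running along the lever (fore and aft, in the press's x-z plane), so a gripper from above closes on it along the press's y. 215 mm from the pivot; 330 mm above the table at home, 184 mm fully down.
- lever_pivot (a point): the lever's pivot, 275 mm above the table and 55 mm behind the head's axis. The lever swings about the press's y axis; the grip goes down in an arc of 215 mm radius as the joint grows.
- carriage (a joint): how far the carriage is drawn out along the press's +y, in m: 0 = under the head (start), 0.13 = fully out at its stop. It slides with about 2 N of friction and stays where it is left.
- carriage_knob (a point): pull knob of the carriage: black upright post with an 18 mm thick waist from 52 to 82 mm above the table and a 26 mm wide top that ends 99 mm high. This point is on its axis, 75 mm above the table, 140 mm along the press's +y from the die's axis. Taken from above with the gripper closing along the press's x.
- tub: the tub to be sealed: clear plastic, full of nuts, film laid on; about 90 g. 65 mm high, 50 mm wide at the foot, 60 mm under the rim; the rim is a flange 68 mm across and 5 mm thick at the top. Origin: centre of its underside, z up; at the start 48 mm above the table. It can be lifted straight out of the die by its rim.
- tray: shallow stainless tray fixed to the table, 265 mm (its x) x 165 mm (its y), walls and rolled rim 23 mm high. Origin: centre of its underside; the floor is 3 mm above. The finished tubs stand in its +x (far) half; the -x (near) half is free.
- done1: finished tub standing on the tray, same size as the tub. Origin: centre of its underside.
- done2: the other finished tub standing on the tray beside it. Origin: centre of its underside.
- die (a point): middle of the die's top edge, 108 mm above the table. The die is a split aluminium sleeve, 80 mm wide, 63 mm high, on the carriage plate (top 45 mm above the table); the tub hangs in it by its rim. It is open at the front and back (press -x and +x) in slots 35 mm wide, down to the plate, for fingers closing along the press's x.
Not all that is in view belongs to the job. Leave any purple look-alike of the tub alone.

How it is judged:
By the outcome, as a careful person would: the job done as asked, in the order asked, and still so for the second after the job is handed in, with the robot touching nothing.
It also fails if it takes over 72 s, if anything falls off the work surface, if the arm or the gripper's body presses on something with over 40 N, if the wrist force passes 120 N, or if a joint passes its speed limit or range.

## Working session

There is one attempt and no reset: what is moved stays moved. The work goes in short steps, Python scripts to look and compute and a tool call to move; the robot and the scene stay as the last step left them, time stands still between calls to the robot, and variables do not carry over. Pictures are saved under pics/ and viewed, about 8 in all and at most 12, crops included, and the job is handed in when it is done.

Besides the shell and the picture viewer there is one more tool, called after "Emit:" as name([rows], argument=value, ...), one row to a line, values as JSON. carry_out: Moves the arm, as the interface text tells. Its arguments: {"type":"object","properties":{"plan":{"type":"array"},"squeeze":{"type":"number"}},"required":["plan"]}

```bash
mkdir -p pics
cat > h.py <<'E'
import numpy as np, cv2
from cell import arm
def shot(n,f=None):
    s=arm.observe(); im,d=arm.get_image(n); 
    if f: cv2.imwrite(f,cv2.cvtColor(im,cv2.COLOR_RGB2BGR))
    c=arm.get_calibration(n); K=np.array(c['intrinsics'])
    if n=='wrist':
        T=np.eye(4);T[:3,:3]=cv2.Rodrigues(np.array(s['ee_rot'],float))[0];T[:3,3]=s['position']
        M=T@np.array(c['tool_from_camera'])
    else:
        M=np.eye(4);R=cv2.Rodrigues(np.array(c['rvec'],float))[0];M[:3,:3]=R.T;M[:3,3]=-R.T@np.array(c['tvec']).ravel()
    return im,d,K,M
def cloud(d,K,M):
    v,u=np.indices(d.shape); P=np.stack([(u-K[0,2])/K[0,0]*d,(v-K[1,2])/K[1,1]*d,d],-1)@M[:3,:3].T+M[:3,3]
    P[d==0]=np.nan; return P
def ray(u,v,z,K,M):
    r=M[:3,:3]@np.linalg.inv(K)@[u,v,1]; o=M[:3,3]; return o+r*(z-o[2])/r[2]
E
python3 - <<'E'
from h import *
for n in('scene','side'):
    im,d,K,M=shot(n,f'pics/{n}0.png'); print(n,M.round(3).tolist(),K[0,0])
    np.savez(f'{n}0.npz',im=im,d=d,K=K,M=M)
print(arm.observe())
E
```

```text
scene [[0.815, 0.515, -0.267, 0.878], [0.58, -0.712, 0.396, -0.365], [0.014, -0.478, -0.879, 1.076], [0.0, 0.0, 0.0, 1.0]] 369.8671651226275
side [[0.815, -0.397, 0.422, 0.025], [-0.579, -0.532, 0.618, -0.811], [-0.021, -0.748, -0.663, 1.087], [0.0, 0.0, 0.0, 1.0]] 482.7867015007816
{'clock': 0.1, 'joints': array([-0.10260273,  0.43516304,  0.02495634,  1.57397755, -0.01160137,
        1.13401644, -0.07508995]), 'dq': array([-0.0004415 , -0.00135736, -0.00013667, -0.00155477,  0.00126093,
        0.00045488,  0.00085823]), 'joint_efforts': array([ 2.76666542e-03, -6.69124532e+01,  9.87763703e-01, -3.15145969e+01,
       -6.05509384e-02,  3.73947364e-02,  1.19628339e-04]), 'position': array([ 6.24640836e-01, -3.22252743e-05,  2.91528186e-01]), 'ee_rot': array([-2.22084023e+00, -2.22074859e+00,  1.70468020e-03]), 'force': array([ 0.22627547,  0.28958995, -0.41996529]), 'ft_torque': array([-0.00282847, -0.00318042, -0.06091198]), 'width': 1.0025959680309529}
```

View pics/scene0.png

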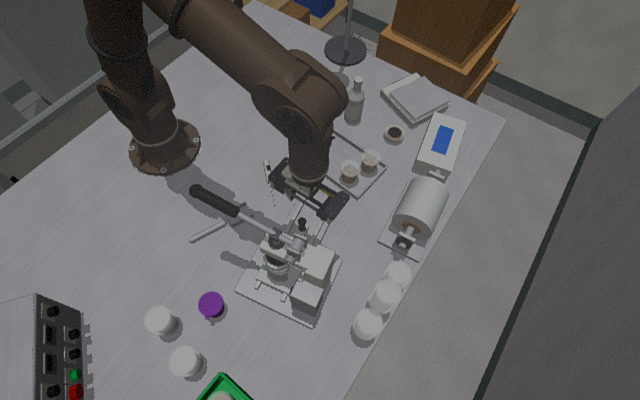

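View pics/side0.png

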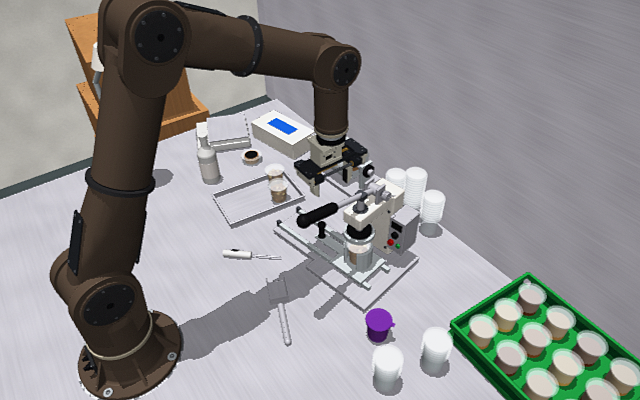

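The scene shows the black lever handle at scene (195–238, 190–210) / side (300–337, 207–222). The knob is at scene (302,224) / side (321,229), with the tub in its die at side (358,250). The tray is at scene (350,165) with the finished tubs at (349,171) and (370,160). Things that could be taken for the tub are the purple one at scene (210,305), the white cups, and the tubs in the green crate; I choose the one under the head. Next I measure.

Run:
```python
import numpy as np,cv2
from h import cloud
for n,boxes in(('scene',{'lever':(180,175,250,225),'knob':(292,214,312,236)}),('side',{'lever':(294,196,345,232),'knob':(312,220,330,240)})):
    z=np.load(n+'0.npz');P=cloud(z['d'],z['K'],z['M']);im=z['im'].astype(int)
    dark=im.max(-1)<70
    for k,(a,b,c,e) in boxes.items():
        m=np.zeros_like(dark);m[b:e,a:c]=dark[b:e,a:c]
        q=P[m]; q=q[(q[:,2]>.27)&(q[:,2]<.45)] if k=='lever' else q[(q[:,2]>.04)&(q[:,2]<.12)]
        print(n,k,len(q),q.mean(0).round(3),q.min(0).round(3),q.max(0).round(3))
        if k=='lever' and len(q):
            w=np.linalg.svd(q-q.mean(0),full_matrices=False)[2][0];print(w.round(3), 'yaw',np.degrees(np.arctan2(w[1],w[0])))
            t=(q-q.mean(0))@w;print('ext',t.min(),t.max(), (q.mean(0)+w*(t.min()+t.max())/2).round(3))
        elif len(q): t=q[q[:,2]>.093];print(' top',len(t),t.mean(0).round(3))
    # white frame pts at top (245mm) & tray/tubs 
    for nm,lo,hi in(('tubs',.06,.078),('rim',.019,.028),):
        m=(P[...,2]>lo)&(P[...,2]<hi)
        u8=cv2.morphologyEx(m.astype(np.uint8),cv2.MORPH_CLOSE,np.ones((3,3)))
        N,L,S,C=cv2.connectedComponentsWithStats(u8)
        for i in range(1,N):
            if S[i,4]>40:
                q=P[(L==i)&m]; print(nm,C[i].round(),S[i,4],q.mean(0).round(3),q.min(0).round(3)[:2],q.max(0).round(3)[:2])
```

```text
scene lever 659 [ 0.475 -0.16   0.341] [ 0.415 -0.182  0.316] [ 0.532 -0.137  0.362]
[ 0.946  0.179 -0.27 ] yaw 10.725856312353175
ext -0.06206472297995214 0.06089840454664842 [ 0.475 -0.16   0.342]
scene knob 87 [0.599 0.005 0.082] [ 0.586 -0.004  0.046] [0.609 0.019 0.103]
 top 49 [0.598 0.007 0.098]
tubs [21. 12.] 258 [-0.948  0.114  0.069] [-0.958  0.012] [-0.936  0.234]
tubs [445.  17.] 421 [0.522 1.161 0.069] [0.294 1.115] [0.687 1.447]
tubs [353. 110.] 61 [0.481 0.482 0.069] [0.451 0.472] [0.5   0.511]
tubs [442. 142.] 1945 [0.8   0.54  0.071] [0.718 0.425] [0.878 0.673]
tubs [164. 146.] 236 [ 0.053 -0.026  0.069] [-0.027 -0.09 ] [0.078 0.066]
tubs [370. 158.] 275 [0.637 0.34  0.069] [0.603 0.307] [0.669 0.374]
tubs [350. 168.] 290 [0.605 0.266 0.069] [0.572 0.233] [0.637 0.301]
tubs [421. 235.] 47 [0.903 0.188 0.07 ] [0.879 0.182] [0.924 0.192]
tubs [625. 349.] 565 [1.48  0.214 0.069] [1.477 0.07 ] [1.483 0.408]
tubs [210. 304.] 516 [ 0.534 -0.324  0.066] [ 0.5   -0.359] [ 0.566 -0.29 ]
tubs [ 74. 354.] 453 [ 0.343 -0.613  0.071] [ 0.235 -0.675] [ 0.436 -0.547]
tubs [170. 326
[... 4381 characters left out ...]
138 [0.467 0.353 0.022] [0.407 0.235] [0.603 0.406]
rim [272. 208.] 68 [0.554 0.225 0.021] [0.472 0.213] [0.638 0.238]
rim [310. 235.] 483 [0.583 0.056 0.021] [ 0.545 -0.063] [0.625 0.16 ]
rim [356. 271.] 2417 [ 0.605 -0.136  0.021] [ 0.507 -0.256] [0.782 0.145]
rim [238. 252.] 94 [0.371 0.123 0.021] [0.338 0.092] [0.406 0.152]
rim [278. 292.] 94 [ 0.39  -0.074  0.023] [ 0.359 -0.102] [ 0.434 -0.015]
rim [480. 365.] 233 [ 0.661 -0.539  0.024] [ 0.652 -0.639] [ 0.68 -0.43]
rim [158. 357.] 139 [ 0.05  -0.067  0.023] [ 0.005 -0.088] [ 0.097 -0.044]
rim [431. 366.] 43 [ 0.567 -0.473  0.024] [ 0.557 -0.49 ] [ 0.593 -0.448]
rim [117. 379.] 164 [-0.05  -0.067  0.023] [-0.097 -0.087] [-0.004 -0.044]
```

Run:
```python
import cv2
a=cv2.imread('pics/scene0.png')[120:340,170:420];b=cv2.imread('pics/side0.png')[150:310,200:440]
a=cv2.resize(a,None,fx=2,fy=2,interpolation=cv2.INTER_CUBIC)[:, :];b=cv2.resize(b,None,fx=1.25,fy=1.25)
c=cv2.copyMakeBorder(b,0,a.shape[0]-b.shape[0],0,0,cv2.BORDER_CONSTANT)
cv2.imwrite('pics/crop1.png',cv2.hconcat([a,c]))
```

```text
(no output)
```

View pics/crop1.png

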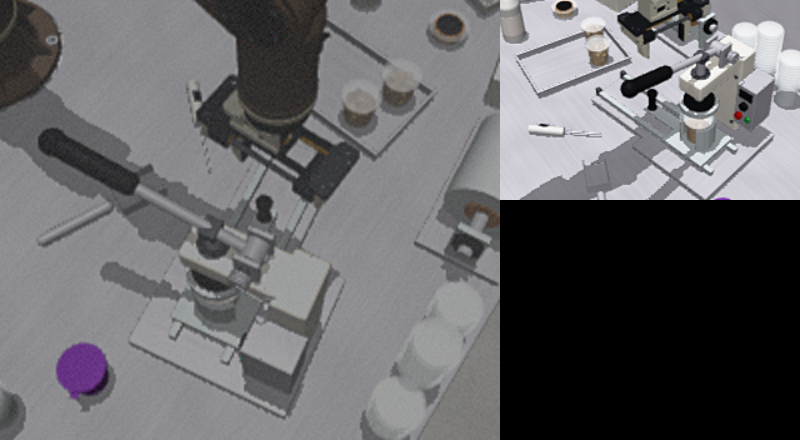

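Measurements agree: the knob-to-grip distance is 207 mm measured against 207 mm expected. That gives press yaw of about 10.6°, origin (0.624,-0.132), grip (0.474,-0.160,0.330) and knob (0.598,0.006). In the crop, the chosen handle is the thick black rod at crop (40–135, 140–185). The loose grey rod at (75,225) is not the lever. The tub under the head is at crop (215,290) and the purple one at (82,370) gets left alone.

I go above the grip first.

Emit:
carry_out([
  [0,0,5,-0.12,9.1],
  [0,0,10,-0.24,9.1],
  [0,0,15,-0.36,9.1],
  [-1,-1,18,-0.48,9.1],
  [-4,-4,18,-0.6,9.1],
  [-7,-7,18,-0.72,9.1],
  [-10,-10,18,-0.84,9.1],
  [-13,-13,18,-0.96,9.1],
  [-15.1,-16,18,-1.08,9.1],
  [-15.1,-16,18,-1.2,9.1],
  [-15.1,-16,18,-1.3,9.1],
  [-15.1,-16,18,-1.386,9.1],
  [-15.1,-16,18,-1.386,9.1],
  [-15.1,-16,18,-1.386,9.1],
  [-15.1,-16,18,-1.386,9.1],
], squeeze=40)

```text
clock: 1.6
position: [0.4736, -0.16, 0.4714]
ee_rot: [-3.126, -0.293, 0.001]
force: [-1.1, -0.1, 0.0]
width: 0.992
```

Run:
```python
from h import *
im,d,K,M=shot('wrist','pics/w1.png');P=cloud(d,K,M)
m=(P[...,2]>.3)&(P[...,2]<.38)&(im.max(-1)<80)
q=P[m];q=q[(abs(q[:,0]-.474)<.08)&(abs(q[:,1]+.16)<.05)]
print(len(q),q.mean(0),q.min(0),q.max(0));w=np.linalg.svd(q-q.mean(0),full_matrices=False)[2][0];print(w,np.degrees(np.arctan2(w[1],w[0])))
s=arm.observe();print(s['position'],cv2.Rodrigues(s['ee_rot'])[0].round(3),s['joints'])
```

```text
3643 [ 0.48543221 -0.15290169  0.3392609 ] [ 0.41489211 -0.17614704  0.31966913] [ 0.53412234 -0.13274311  0.36076239]
[-0.94916151 -0.17824777  0.25946129] -169.36401844488972
[ 0.47363154 -0.15996904  0.47139878] [[ 0.983  0.185 -0.001]
 [ 0.185 -0.983  0.001]
 [-0.    -0.002 -1.   ]] [-0.06113643  0.11928755  0.32506094  1.57509711 -0.03945775  1.45452736
 -1.11796303]
```

View pics/w1.png

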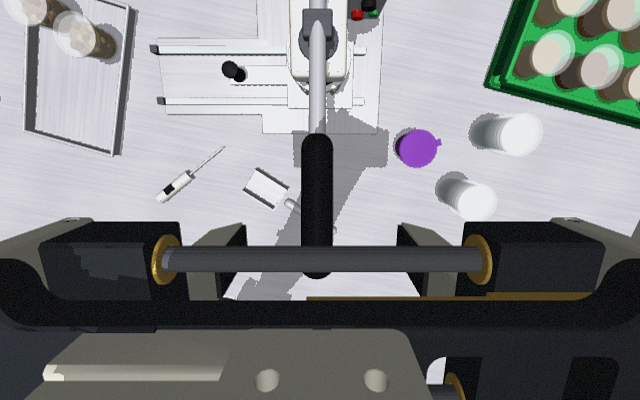

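The wrist view shows the handle centred between the fingers (column 317) at yaw 10.6°. I lower the tool and grip it.

Emit:
carry_out([
  [0,0,-3,0,9.1],
  [0,0,-6,0,9.1],
  [0,0,-8,0,9.1],
  [0,0,-9.4,0,9.1],
  [0,0,-9.4,0,9.1],
  [0,0,-9.4,0,4],
  [0,0,-9.4,0,3],
  [0,0,-9.4,0,2],
  [0,0,-9.4,0,2],
  [0,0,-9.4,0,2],
  [0,0,-9.4,0,2],
  [0,0,-9.4,0,2],
], squeeze=45)

```text
clock: 2.85
position: [0.4736, -0.16, 0.3775]
ee_rot: [-3.127, -0.292, 0.001]
force: [1.6, -0.3, -0.7]
width: 0.434
```

Run:
```python
import numpy as np
c,s=.983,.184
x0=-.215*np.cos(np.radians(15)); z0=.215*np.sin(np.radians(15))
for q in np.linspace(0,.73,16):
    a=np.radians(15)-q
    dx=-.215*np.cos(a)-x0; dz=.215*np.sin(a)-z0
    print([round(v*100,2) for v in(dx*c,dx*s,dz)],round(q,3))
```

```text
[np.float64(0.0), np.float64(0.0), np.float64(0.0)] 0.0
[np.float64(-0.24), np.float64(-0.05), np.float64(-1.02)] 0.049
[np.float64(-0.43), np.float64(-0.08), np.float64(-2.04)] 0.097
[np.float64(-0.58), np.float64(-0.11), np.float64(-3.08)] 0.146
[np.float64(-0.67), np.float64(-0.13), np.float64(-4.12)] 0.195
[np.float64(-0.72), np.float64(-0.13), np.float64(-5.17)] 0.243
[np.float64(-0.71), np.float64(-0.13), np.float64(-6.21)] 0.292
[np.float64(-0.65), np.float64(-0.12), np.float64(-7.26)] 0.341
[np.float64(-0.55), np.float64(-0.1), np.float64(-8.3)] 0.389
[np.float64(-0.39), np.float64(-0.07), np.float64(-9.33)] 0.438
[np.float64(-0.19), np.float64(-0.04), np.float64(-10.36)] 0.487
[np.float64(0.07), np.float64(0.01), np.float64(-11.37)] 0.535
[np.float64(0.37), np.float64(0.07), np.float64(-12.37)] 0.584
[np.float64(0.72), np.float64(0.13), np.float64(-13.36)] 0.633
[np.float64(1.11), np.float64(0.21), np.float64(-14.32)] 0.681
[np.float64(1.55), np.float64(0.29), np.float64(-15.27)] 0.73
```

The opening is 40 mm, so the fingers are still closing. I wait for them.

Emit:
carry_out([
  [0,0,0,0,2],
  [0,0,0,0,2],
  [0,0,0,0,2],
  [0,0,0,0,2],
  [0,0,0,0,2],
  [0,0,0,0,2],
], squeeze=45)

```text
clock: 3.45
position: [0.4731, -0.1561, 0.3772]
ee_rot: [-3.12, -0.297, 0.004]
force: [-6.1, 13.7, 6.7]
width: 0.295
```

Gripped (27 mm). The arm was pulled 4 mm sideways, and since the next call starts from the measured pose, that offset is absorbed. I pull down along the arc.

Emit:
carry_out([
  [0,0.2,0,0,2],
  [-0.12,0.2,-0.5,0,2],
  [-0.24,0.15,-1.0,0,2],
  [-0.43,0.1,-2.0,0,2],
  [-0.58,0.1,-3.1,0,2],
  [-0.67,0.1,-4.1,0,2],
  [-0.72,0.1,-5.2,0,2],
  [-0.71,0.1,-6.2,0,2],
], squeeze=50)

```text
clock: 4.25
position: [0.4661, -0.1571, 0.3165]
ee_rot: [-3.123, -0.294, 0.0]
force: [-4.9, -3.9, 14.1]
width: 0.294
```

Run:
```python
from h import *
im,d,K,M=shot('side','pics/side1.png')
cv2.imwrite('pics/side1.png',cv2.resize(cv2.cvtColor(im[120:320,200:460],cv2.COLOR_RGB2BGR),None,fx=2.5,fy=2.5))
s=arm.observe();print(s['position'],s['force'],s['ft_torque'],s['width'])
```

```text
[ 0.46615454 -0.1570679   0.3151617 ] [-3.35563677 -4.80813681 12.16957051] [-0.9644408   0.40813009  0.04145678] 0.29365601749615616
```

View pics/side1.png

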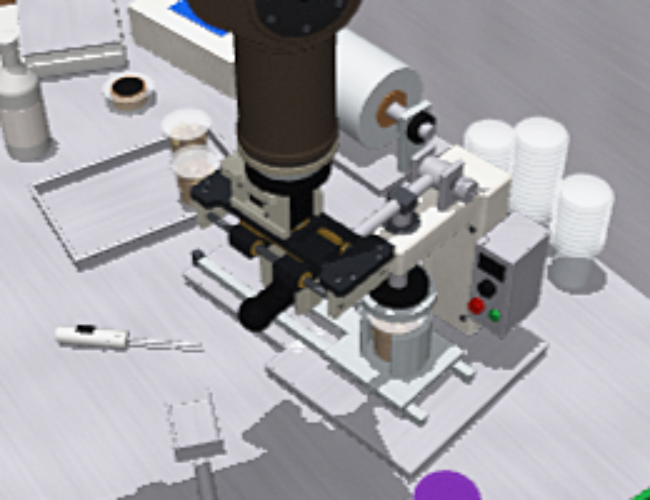

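The lever follows the gripper and the head is coming down on the tub. I continue to full stroke with a little overtravel, then hold.

Emit:
carry_out([
  [0.06,0,-1.0,0,2],
  [0.16,0,-2.1,0,2],
  [0.32,0.05,-3.1,0,2],
  [0.52,0.1,-4.1,0,2],
  [0.78,0.15,-5.2,0,2],
  [1.08,0.2,-6.2,0,2],
  [1.43,0.25,-7.1,0,2],
  [1.82,0.3,-8.0,0,2],
  [2.0,0.3,-8.5,0,2],
  [2.1,0.35,-8.8,0,2],
  [2.1,0.35,-8.9,0,2],
  [2.1,0.35,-8.9,0,2],
], squeeze=55)

```text
clock: 5.5
position: [0.4871, -0.1533, 0.2274]
ee_rot: [-3.122, -0.295, 0.0]
force: [-8.5, 3.5, 20.0]
width: 0.293
```

Run:
```python
from h import *
s=arm.observe();print(s['position'],s['force'],s['ft_torque'],s['width'])
```

```text
[ 0.48711181 -0.15332388  0.22739931] [-8.51491555  3.5192426  19.98499832] [0.89532687 1.40569441 0.06713457] 0.2932706468830307
```

The force is 20 N, about the bare spring, so I'm not clearly on the stop yet. I press further until the force rises.

Emit:
carry_out([
  [0.1,0,-0.2,0,2],
  [0.2,0,-0.4,0,2],
  [0.3,0,-0.6,0,2],
  [0.3,0,-0.6,0,2],
], squeeze=60)

```text
clock: 5.9
position: [0.4885, -0.1532, 0.2251]
ee_rot: [-3.12, -0.293, 0.002]
force: [-25.8, 6.9, 55.9]
width: 0.293
```

Run:
```python
from h import *
im,d,K,M=shot('side')
cv2.imwrite('pics/side2.png',cv2.resize(cv2.cvtColor(im[160:300,270:430],cv2.COLOR_RGB2BGR),None,fx=4,fy=4))
im,d,K,M=shot('wrist'); P=cloud(d,K,M)
m=(im.max(-1)<80)&(P[...,2]>.17)&(P[...,2]<.26);q=P[m];q=q[abs(-.184*(q[:,0]-.487)+.983*(q[:,1]+.153))<.016]
t=.983*(q[:,0]-.624)+.184*(q[:,1]+.132)
print(len(q)); A=np.polyfit(t,q[:,2],1);print('slope deg',np.degrees(np.arctan(A[0])),t.min(),t.max(),np.polyval(A,-.14))
s=arm.observe();print(s['position'],s['force'],s['width'])
```

```text
9715
slope deg 23.69186980199723 -0.1655381364929094 -0.04326421615731181 0.2075906717859159
[ 0.48849233 -0.15318868  0.22511404] [-26.37051059   7.23003466  57.01290184] 0.28818037190660345
```

View pics/side2.png

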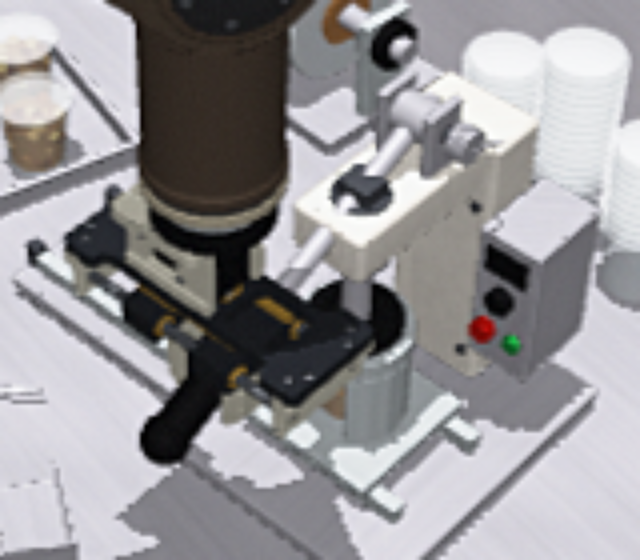

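The lever is at its stop: force jumped to 56 N and the slope reads about 24°. I hold it there for over a second at lower force.

Emit:
carry_out([
  [0.05,0,-0.25,0,2],
  [0.05,0,-0.25,0,2],
  [0.05,0,-0.25,0,2],
  [0.05,0,-0.25,0,2],
  [0.05,0,-0.25,0,2],
  [0.05,0,-0.25,0,2],
  [0.05,0,-0.25,0,2],
  [0.05,0,-0.25,0,2],
  [0.05,0,-0.25,0,2],
  [0.05,0,-0.25,0,2],
  [0.05,0,-0.25,0,2],
  [0.05,0,-0.25,0,2],
  [0.05,0,-0.25,0,2],
  [0.05,0,-0.25,0,2],
], squeeze=60)

```text
clock: 7.4
position: [0.4883, -0.1532, 0.2255]
ee_rot: [-3.119, -0.293, 0.001]
force: [-17.3, 4.2, 40.6]
width: 0.292
```

Held 1.4 s. Now the slow ease up, with waypoints along the arc.

Run:
```python
import numpy as np
c,s=.983,.184;f=lambda q:np.array([-.215*np.cos(np.radians(15)-q)*c,-.215*np.cos(np.radians(15)-q)*s,.215*np.sin(np.radians(15)-q)])*100
for a,b in((.70,.36),(.36,0)):
    print([[float(round(v,2)) for v in f(q)-f(a)] for q in np.linspace(a,b,19)[1:]])
```

```text
[[-0.17, -0.03, 0.37], [-0.33, -0.06, 0.74], [-0.48, -0.09, 1.12], [-0.62, -0.12, 1.5], [-0.76, -0.14, 1.88], [-0.89, -0.17, 2.26], [-1.02, -0.19, 2.65], [-1.13, -0.21, 3.03], [-1.24, -0.23, 3.43], [-1.34, -0.25, 3.82], [-1.44, -0.27, 4.21], [-1.53, -0.29, 4.61], [-1.61, -0.3, 5.01], [-1.68, -0.31, 5.41], [-1.74, -0.33, 5.81], [-1.8, -0.34, 6.21], [-1.85, -0.35, 6.61], [-1.9, -0.35, 7.01]]
[[-0.04, -0.01, 0.43], [-0.07, -0.01, 0.86], [-0.09, -0.02, 1.29], [-0.1, -0.02, 1.72], [-0.1, -0.02, 2.15], [-0.1, -0.02, 2.58], [-0.08, -0.02, 3.01], [-0.06, -0.01, 3.44], [-0.03, -0.01, 3.86], [0.01, 0.0, 4.29], [0.05, 0.01, 4.72], [0.11, 0.02, 5.15], [0.17, 0.03, 5.57], [0.25, 0.05, 6.0], [0.33, 0.06, 6.42], [0.42, 0.08, 6.84], [0.51, 0.1, 7.26], [0.62, 0.12, 7.67]]
```

Emit:
carry_out([
  [-0.17,-0.03,0.37,0,2],
  [-0.33,-0.06,0.74,0,2],
  [-0.48,-0.09,1.12,0,2],
  [-0.62,-0.12,1.5,0,2],
  [-0.76,-0.14,1.88,0,2],
  [-0.89,-0.17,2.26,0,2],
  [-1.02,-0.19,2.65,0,2],
  [-1.13,-0.21,3.03,0,2],
  [-1.24,-0.23,3.43,0,2],
  [-1.34,-0.25,3.82,0,2],
  [-1.44,-0.27,4.21,0,2],
  [-1.53,-0.29,4.61,0,2],
  [-1.61,-0.3,5.01,0,2],
  [-1.68,-0.31,5.41,0,2],
  [-1.74,-0.33,5.81,0,2],
  [-1.8,-0.34,6.21,0,2],
  [-1.85,-0.35,6.61,0,2],
  [-1.9,-0.35,7.01,0,2],
], squeeze=60)

```text
clock: 9.2
position: [0.4703, -0.1565, 0.297]
ee_rot: [-3.119, -0.294, -0.004]
force: [1.4, 1.1, 9.7]
width: 0.295
```

Emit:
carry_out([
  [-0.04,-0.01,0.43,0,2],
  [-0.07,-0.01,0.86,0,2],
  [-0.09,-0.02,1.29,0,2],
  [-0.1,-0.02,1.72,0,2],
  [-0.1,-0.02,2.15,0,2],
  [-0.1,-0.02,2.58,0,2],
  [-0.08,-0.02,3.01,0,2],
  [-0.06,-0.01,3.44,0,2],
  [-0.03,-0.01,3.86,0,2],
  [0.01,0,4.29,0,2],
  [0.05,0,4.72,0,2],
  [0.11,0,5.15,0,2],
  [0.17,0,5.57,0,2],
  [0.25,0.05,6.0,0,2],
  [0.33,0.06,6.4,0,2],
  [0.42,0.08,6.8,0,2],
  [0.5,0.1,7.1,0,2],
  [0.55,0.1,7.4,0,2],
  [0.6,0.1,7.6,0,2],
  [0.6,0.1,7.6,0,2],
], squeeze=60)

```text
clock: 11.2
position: [0.4773, -0.1551, 0.3695]
ee_rot: [-3.12, -0.295, -0.0]
force: [17.4, -3.1, -32.9]
width: 0.294
```

Emit:
carry_out([
  [0.05,0,0.15,0,2],
  [0.1,0,0.3,0,2],
  [0.1,0,0.4,0,2],
  [0.15,0,0.5,0,2],
  [0.15,0,0.5,0,2],
], squeeze=60)

```text
clock: 11.7
position: [0.4776, -0.1551, 0.3698]
ee_rot: [-3.119, -0.294, 0.011]
force: [13.2, -4.9, -42.4]
width: 0.291
```

The force now points down at 42 N, so the lever is hard against its home stop. I relax, open the fingers and rise clear.

Emit:
carry_out([
  [0,0,0,0,2],
  [0,0,0,0,2],
  [0,0,0,0,5],
  [0,0,0,0,9.1],
  [0,0,0,0,9.1],
  [0,0,0,0,9.1],
  [0,0,0,0,9.1],
  [0,0,0,0,9.1],
  [0,0,0,0,9.1],
  [0,0,0,0,9.1],
  [0,0,2,0,9.1],
  [0,0,5,0,9.1],
  [0,0,8,0,9.1],
  [0,0,9.5,0,9.1],
  [0,0,9.5,0,9.1],
], squeeze=20)

```text
clock: 13.2
position: [0.4783, -0.1554, 0.4668]
ee_rot: [-3.12, -0.294, 0.004]
force: [-0.4, -0.2, 0.1]
width: 0.993
```

Run:
```python
from h import *
im,d,K,M=shot('side');P=cloud(d,K,M);m=np.zeros(d.shape,bool);m[190:240,290:350]=1
q=P[m&(im.max(-1)<70)];q=q[(q[:,2]>.27)&(q[:,2]<.38)&(abs(q[:,0]-.474)<.07)];print(len(q),q.mean(0),q.min(0),q.max(0))
im,d,K,M=shot('wrist');P=cloud(d,K,M)
q=P[(P[...,2]>.3)&(P[...,2]<.38)&(im.max(-1)<80)];q=q[(abs(q[:,0]-.474)<.08)&(abs(q[:,1]+.16)<.05)];print(len(q),q.mean(0),q.min(0),q.max(0))
# knob in wrist
q=P[(P[...,2]>.085)&(P[...,2]<.11)&(im.max(-1)<80)];q=q[(abs(q[:,0]-.6)<.05)&(abs(q[:,1])<.05)];print('knob',len(q),q.mean(0) if len(q) else 0)
# tray rim
m=((P[...,2]>.015)&(P[...,2]<.03)&(P[...,1]>.15)&(P[...,0]<.8));print('tray',P[m].min(0),P[m].max(0))
s=arm.observe();print(s['position'],s['force'],s['clock'])
```

```text
504 [ 0.4640615  -0.16466415  0.34013689] [ 0.41174806 -0.18154217  0.31525188] [ 0.53768071 -0.1390023   0.36036831]
3807 [ 0.48389748 -0.15301191  0.33988757] [ 0.41500035 -0.17858218  0.31915752] [ 0.53420124 -0.13252835  0.36081885]
knob 229 [0.59709177 0.00890043 0.09707494]
tray [0.33622038 0.15002176 0.01500384] [0.67904276 0.40890536 0.02994888]
[ 0.47752279 -0.15503259  0.46421048] [-0.07631749 -0.30261579 -0.97572411] 13.3
```

The lever is home: its handle spans z 0.315–0.360, as at the start. Next is the knob, so I check where the wrist camera sits relative to the nose.

Run:
```python
from h import *
print(np.array(arm.get_calibration('wrist')['tool_from_camera']).round(3), arm.observe()['joints'].round(2))
```

```text
[[ 0.    -0.969 -0.248  0.067]
 [ 1.     0.     0.    -0.001]
 [-0.    -0.248  0.969 -0.093]
 [ 0.     0.     0.     1.   ]] [-0.06  0.13  0.32  1.58 -0.05  1.45 -1.12]
```

The camera will face +y, away from the press. I move over the knob, then down.

Emit:
carry_out([
  [2,3,0,0.13,9.1],
  [5,6,0,0.26,9.1],
  [7,9,0,0.39,9.1],
  [10,12,0,0.52,9.1],
  [12,15,0,0.65,9.1],
  [12,16.2,0,0.78,9.1],
  [12,16.2,0,0.91,9.1],
  [12,16.2,-4,1.04,9.1],
  [12,16.2,-8,1.17,9.1],
  [12,16.2,-12,1.3,9.1],
  [12,16.2,-16,1.43,9.1],
  [12,16.2,-20,1.57,9.1],
  [12,16.2,-24,1.57,9.1],
  [12,16.2,-24,1.57,9.1],
  [12,16.2,-24,1.57,9.1],
], squeeze=20)

```text
clock: 14.8
position: [0.597, 0.0069, 0.2238]
ee_rot: [-2.003, -2.417, 0.02]
force: [0.9, -0.2, 0.6]
width: 0.996
```

Run:
```python
from h import *
im,d,K,M=shot('wrist','pics/w2.png');P=cloud(d,K,M)
q=P[(P[...,2]>.085)&(P[...,2]<.11)&(im.max(-1)<80)];q=q[(abs(q[:,0]-.6)<.04)&(abs(q[:,1])<.05)];print('knob',len(q),q.mean(0),q.min(0),q.max(0))
s=arm.observe();print(s['position'],s['joints'].round(2),cv2.Rodrigues(s['ee_rot'])[0][:,1])
```

```text
knob 735 [0.59761928 0.01229034 0.09722097] [ 0.58543631 -0.00113372  0.08944405] [0.61024398 0.02380597 0.10056241]
[0.59803688 0.00701044 0.22533709] [-0.08  0.46 -0.03  1.72  0.02  0.98  0.06] [ 0.98258647  0.1856199  -0.00831199]
```

View pics/w2.png

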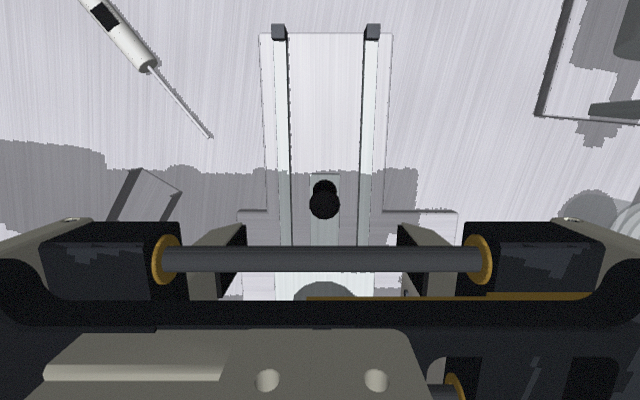

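The wrist view shows the knob at (323,200), centred between the fingers, with its axis at about (0.598,0.010). I go down and grip.

Emit:
carry_out([
  [0,0.3,-3,0,9.1],
  [0,0.3,-6,0,9.1],
  [0,0.3,-9,0,9.1],
  [0,0.3,-10.7,0,9.1],
  [0,0.3,-10.7,0,5],
  [0,0.3,-10.7,0,3],
  [0,0.3,-10.7,0,1],
  [0,0.3,-10.7,0,1],
  [0,0.3,-10.7,0,1],
  [0,0.3,-10.7,0,1],
  [0,0.3,-10.7,0,1],
  [0,0.3,-10.7,0,1],
  [0,0.3,-10.7,0,1],
  [0,0.3,-10.7,0,1],
  [0,0.3,-10.7,0,1],
  [0,0.3,-10.7,0,1],
], squeeze=15)

```text
clock: 16.45
position: [0.5976, 0.0099, 0.1182]
ee_rot: [-2.004, -2.418, 0.017]
force: [-3.3, -0.1, 2.4]
width: 0.272
```

Emit:
carry_out([
  [0,0,0,0,1],
  [0,0,0,0,1],
  [0,0,0,0,1],
], squeeze=15)

```text
clock: 16.75
position: [0.5976, 0.0099, 0.1182]
ee_rot: [-2.004, -2.418, 0.017]
force: [-1.9, -0.7, 2.3]
width: 0.269
```

The pads hold on the 26 mm knob top, which is enough for a 2 N slide. I draw the carriage out.

Emit:
carry_out([
  [-0.1,0.5,0,0,1],
  [-0.28,1.5,0,0,1],
  [-0.47,2.5,0,0,1],
  [-0.66,3.5,0,0,1],
  [-0.85,4.5,0,0,1],
  [-1.03,5.5,0,0,1],
  [-1.22,6.5,0,0,1],
  [-1.41,7.5,0,0,1],
  [-1.6,8.5,0,0,1],
  [-1.8,9.5,0,0,1],
  [-1.98,10.5,0,0,1],
  [-2.17,11.5,0,0,1],
  [-2.3,12.2,0,0,1],
  [-2.4,12.7,0,0,1],
  [-2.45,13.0,0,0,1],
  [-2.5,13.2,0,0,1],
  [-2.5,13.2,0,0,1],
], squeeze=20)

```text
clock: 18.45
position: [0.5737, 0.1381, 0.1183]
ee_rot: [2.007, 2.413, -0.021]
force: [4.1, -12.6, -0.4]
width: 0.265
```

The carriage moved 130 mm and met its stop at 12.6 N. I release, rise and look at the tub.

Emit:
carry_out([
  [0,0,0,0,1],
  [0,0,0,0,5],
  [0,0,0,0,8],
  [0,0,0,0,8],
  [0,0,0,0,8],
  [0,0,0,0,8],
  [0,0,0,0,8],
  [0,0,0,0,8],
  [0,0,3,0,9.1],
  [0,0,7,0,9.1],
  [0,0,11,0,9.1],
  [0,3,15,0,9.1],
  [0,6,15,0,9.1],
  [0,8,15,0,9.1],
  [0,8,15,0,9.1],
], squeeze=15)

```text
clock: 19.95
position: [0.5728, 0.2221, 0.2685]
ee_rot: [2.002, 2.419, -0.018]
force: [-0.8, 0.4, 0.5]
width: 0.99
```

Run:
```python
from h import *
s=arm.observe();print(s['position'],s['clock'],s['force'])
ims=[]
for n in('scene','side'):
    im,d,K,M=shot(n);P=cloud(d,K,M)
    near=(abs(P[...,0]-.6)<.06)&(abs(P[...,1])<.06)
    for lo,hi in((.085,.102),(.103,.111),(.111,.122)):
        q=P[near&(P[...,2]>lo)&(P[...,2]<hi)];
        if len(q)>5: print(n,lo,len(q),q.mean(0).round(3),q.min(0).round(3),q.max(0).round(3),'mid',((q.min(0)+q.max(0))/2).round(3))
    p=M[:3,:3].T@(np.array([.6,0,.11])-M[:3,3]);p=K@p;u,v=(p[:2]/p[2]).astype(int)
    ims.append(cv2.resize(cv2.cvtColor(im[v-50:v+50,u-50:u+50],cv2.COLOR_RGB2BGR),(400,400),interpolation=cv2.INTER_CUBIC))
    k=P[(im.max(-1)<70)&(P[...,2]>.09)&(P[...,2]<.105)&(abs(P[...,0]-.574)<.03)&(abs(P[...,1]-.138)<.03)];print('knob',len(k),k.mean(0) if len(k) else 0)
    np.savez(n+'1.npz',im=im,d=d,K=K,M=M)
cv2.imwrite('pics/tub.png',cv2.hconcat(ims))
```

```text
[0.57283593 0.2221288  0.26851708] 19.95 [-0.80284496  0.44281747  0.450949  ]
scene 0.085 29 [ 0.609 -0.023  0.094] [ 0.573 -0.042  0.086] [0.635 0.026 0.102] mid [ 0.604 -0.008  0.094]
scene 0.103 105 [ 0.6   -0.006  0.109] [ 0.563 -0.041  0.104] [0.632 0.038 0.111] mid [ 0.598 -0.002  0.107]
scene 0.111 379 [ 0.599 -0.002  0.114] [ 0.565 -0.04   0.111] [0.632 0.038 0.119] mid [ 0.599 -0.001  0.115]
knob 53 [0.57369397 0.13350325 0.09724445]
side 0.085 95 [ 0.586 -0.024  0.094] [ 0.564 -0.043  0.085] [0.631 0.017 0.102] mid [ 0.597 -0.013  0.093]
side 0.103 168 [ 0.598 -0.018  0.108] [ 0.566 -0.043  0.103] [0.636 0.013 0.111] mid [ 0.601 -0.015  0.107]
side 0.111 120 [ 0.597 -0.013  0.113] [ 0.566 -0.039  0.111] [0.632 0.01  0.117] mid [ 0.599 -0.015  0.114]
knob 43 [0.57280728 0.13420154 0.09419154]
```

View pics/tub.png

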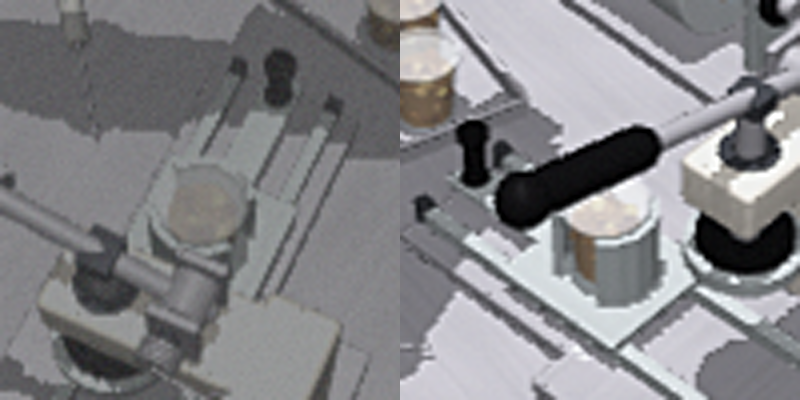

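The scene crop shows the tub in its die at about crop (205,205), sealed and upright; both views agree on (0.599,-0.002), close to the predicted die spot. The knob is at (0.574,0.136), so the carriage is out. I go over the tub and down with pads at rim height.

Emit:
carry_out([
  [0.5,-4,0,0,9.1],
  [1,-8,0,0,9.1],
  [1.5,-12,0,0,9.1],
  [2,-16,0,0,9.1],
  [2.5,-20,0,0,9.1],
  [2.6,-22.4,0,0,9.1],
  [2.6,-22.4,0,0,9.1],
  [2.6,-22.4,-4,0,9.1],
  [2.6,-22.4,-7,0,9.1],
  [2.6,-22.4,-9,0,9.1],
  [2.6,-22.4,-10.5,0,9.1],
  [2.6,-22.4,-11.4,0,9.1],
  [2.6,-22.4,-11.6,0,9.1],
  [2.6,-22.4,-11.6,0,9.1],
], squeeze=10)

```text
clock: 21.45
position: [0.5996, -0.006, 0.1523]
ee_rot: [2.006, 2.414, -0.022]
force: [0.4, -0.4, -0.6]
width: 0.99
```

Emit:
carry_out([
  [0,0,0,0,7.5],
  [0,0,0,0,6.5],
  [0,0,0,0,5.5],
  [0,0,0,0,5.5],
  [0,0,0,0,5.5],
  [0,0,0,0,5.5],
  [0,0,0,0,5.5],
  [0,0,0,0,5.5],
  [0,0,0,0,5.5],
  [0,0,0,0,5.5],
], squeeze=10)

```text
clock: 22.45
position: [0.5998, -0.006, 0.1526]
ee_rot: [2.006, 2.414, -0.022]
force: [-0.6, -0.3, 5.2]
width: 0.722
```

Gripped on the rim (66 mm). I lift straight up.

Emit:
carry_out([
  [0,0,0.4,0,5.5],
  [0,0,1,0,5.5],
  [0,0,2,0,5.5],
  [0,0,3,0,5.5],
  [0,0,4.5,0,5.5],
  [0,0,6,0,5.5],
  [0,0,8,0,5.5],
  [0,0,10,0,5.5],
  [0,0,11,0,5.5],
  [0,0,11,0,5.5],
], squeeze=12)

```text
clock: 23.45
position: [0.6006, -0.006, 0.2645]
ee_rot: [2.005, 2.412, -0.018]
force: [0.4, 0.8, -0.6]
width: 0.721
```

Run:
```python
from h import *
s=arm.observe();print(s['position'],s['clock'],s['force'],s['width'])
im,d,K,M=shot('side');P=cloud(d,K,M)
p=M[:3,:3].T@(np.array([.6,0,.16])-M[:3,3]);p=K@p;u,v=(p[:2]/p[2]).astype(int)
a=cv2.resize(cv2.cvtColor(im[v-60:v+60,u-60:u+60],cv2.COLOR_RGB2BGR),(400,400),interpolation=cv2.INTER_CUBIC)
# tray rim fit from stored clouds + now
q=[]
for n in('scene0','scene1','side0','side1'):
    z=np.load(n+'.npz');C=cloud(z['d'],z['K'],z['M'])
    m=(C[...,2]>.019)&(C[...,2]<.028)&(C[...,0]>.38)&(C[...,0]<.71)&(C[...,1]>.2)&(C[...,1]<.43);q.append(C[m])
q=np.vstack(q)[:,:2].astype(np.float32);h=cv2.convexHull(q);print(cv2.minAreaRect(h),len(q)); print(np.round(cv2.boxPoints(cv2.minAreaRect(h)),3))
z=np.load('scene1.npz');b=cv2.resize(cv2.cvtColor(z['im'][110:210,290:390],cv2.COLOR_RGB2BGR),(400,400),interpolation=cv2.INTER_CUBIC)
cv2.imwrite('pics/lift.png',cv2.hconcat([a,b]))
C=cloud(z['d'],z['K'],z['M']); m=(C[...,2]>.062)&(C[...,2]<.076)&(abs(C[...,0]-.62)<.08)&(abs(C[...,1]-.3)<.1)
N,L,S,c=cv2.connectedComponentsWithStats(m.astype(np.uint8))
for i in range(1,N):
    if S[i,4]>40: w=C[L==i]; print('tub',((w.min(0)+w.max(0))/2).round(3),(w.max(0)-w.min(0)).round(3))
```

```text
[ 0.60055137 -0.00599514  0.26449458] 23.45 [ 0.41307732  0.78124596 -0.62086581] 0.7214066818495869
((0.5489605665206909, 0.30895811319351196), (0.1769217848777771, 0.2731913626194), 83.8052978515625) 1103
[[0.404 0.236]
 [0.675 0.206]
 [0.694 0.382]
 [0.423 0.412]]
tub [0.636 0.341 0.069] [0.066 0.068 0.01 ]
tub [0.605 0.267 0.068] [0.066 0.067 0.012]
```

View pics/lift.png

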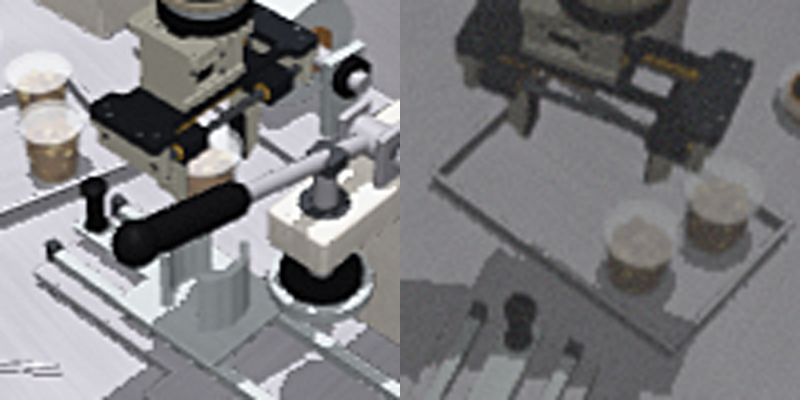

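The lift crop shows the tub held upright clear of the die at crop-left (212,170). The tray's near half is free: centre (0.549,0.309), yaw about -6°, finished tubs at (0.605,0.267) and (0.636,0.341). I set the tub at (0.477,0.317).

Emit:
carry_out([
  [-0.6,1.5,0,0,5.5],
  [-1.7,4.5,0,0,5.5],
  [-3,7.5,0,0,5.5],
  [-4,10.5,0,0,5.5],
  [-5.2,13.5,0,0,5.5],
  [-6.4,16.5,0,0,5.5],
  [-7.5,19.5,0,0,5.5],
  [-8.7,22.5,0,0,5.5],
  [-9.8,25.5,0,0,5.5],
  [-11,28.5,0,0,5.5],
  [-11.8,30.8,0,0,5.5],
  [-12.3,32,0,0,5.5],
  [-12.4,32.3,0,0,5.5],
  [-12.4,32.3,-3,0,5.5],
  [-12.4,32.3,-6,0,5.5],
  [-12.4,32.3,-9,0,5.5],
  [-12.4,32.3,-11,0,5.5],
  [-12.4,32.3,-12.5,0,5.5],
  [-12.4,32.3,-13,0,5.5],
  [-12.4,32.3,-13,0,5.5],
], squeeze=12)

```text
clock: 25.5
position: [0.476, 0.3158, 0.1325]
ee_rot: [2.007, 2.412, -0.023]
force: [-0.1, 0.3, -0.3]
width: 0.716
```

Run:
```python
from h import *
s=arm.observe();print(s['position'],s['clock'],s['force'],s['width'],s['ee_rot'])
ims=[]
for n in('scene','side'):
    im,d,K,M=shot(n)
    p=M[:3,:3].T@(np.array([.52,.31,.05])-M[:3,3]);p=K@p;u,v=(p[:2]/p[2]).astype(int);u=max(u,60);v=max(v,60)
    ims.append(cv2.resize(cv2.cvtColor(im[v-60:v+60,u-60:u+60],cv2.COLOR_RGB2BGR),(400,400),interpolation=cv2.INTER_CUBIC))
cv2.imwrite('pics/place.png',cv2.hconcat(ims))
```

```text
[0.47604799 0.31578705 0.1325222 ] 25.5 [-0.14655181  0.27838621 -0.33503284] 0.7158690038780346 [ 2.00703013  2.41150306 -0.02310578]
```

View pics/place.png

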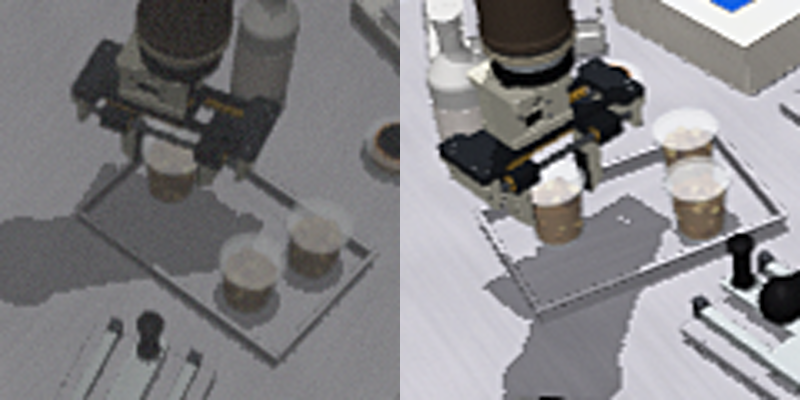

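The tub is upright over the free half, well clear of the finished pair. I lower it slowly, feeling for contact.

Emit:
carry_out([
  [0,0,-0.6,0,5.5],
  [0,0,-1.2,0,5.5],
  [0,0,-1.6,0,5.5],
  [0,0,-1.9,0,5.5],
  [0,0,-2.1,0,5.5],
  [0,0,-2.25,0,5.5],
  [0,0,-2.35,0,5.5],
  [0,0,-2.35,0,5.5],
], squeeze=12)

```text
clock: 26.4
position: [0.4765, 0.3167, 0.1103]
ee_rot: [2.006, 2.412, -0.019]
force: [0.6, 0.5, -0.8]
width: 0.723
```

Emit:
carry_out([
  [0,0,-0.1,0,5.5],
  [0,0,-0.2,0,5.5],
  [0,0,-0.2,0,5.5],
], squeeze=12)

```text
clock: 26.7
position: [0.4765, 0.3167, 0.1082]
ee_rot: [2.006, 2.412, -0.019]
force: [0.6, -0.1, -1.4]
width: 0.718
```

Emit:
carry_out([
  [0,0,-0.1,0,5.5],
  [0,0,-0.1,0,5.5],
])

```text
clock: 26.9
position: [0.4767, 0.3167, 0.1078]
ee_rot: [2.006, 2.411, -0.019]
force: [-0.2, -1.7, 7.1]
width: 0.721
```

Emit:
carry_out([
  [0,0,-0.1,0,5.5],
  [0,0,-0.1,0,5.5],
])

```text
clock: 27.1
position: [0.4767, 0.3167, 0.1078]
ee_rot: [2.006, 2.411, -0.018]
force: [-3.1, -2.3, 10.6]
width: 0.726
```

Contact is at TCP z 0.1078 (predicted 0.1076). I relax, open gently and rise.

Emit:
carry_out([
  [0,0,0.03,0,6.6],
  [0,0,0.03,0,6.8],
  [0,0,0.03,0,7.0],
  [0,0,0.03,0,7.3],
  [0,0,0.03,0,7.8],
  [0,0,0.03,0,8.4],
  [0,0,0.03,0,8.6],
  [0,0,0.03,0,8.6],
  [0,0,0.03,0,8.6],
  [0,0,0.8,0,8.6],
  [0,0,2,0,8.6],
  [0,0,4,0,8.6],
  [0,0,7,0,8.6],
  [0,0,11,0,8.6],
  [0,0,15,0,8.6],
  [-2,-3,18,0,8.6],
  [-4,-7,18,0,8.6],
  [-5,-11,18,0,8.6],
  [-6,-15,18,0,8.6],
  [-6,-15,18,0,8.6],
], squeeze=10)

```text
clock: 29.1
position: [0.4155, 0.1614, 0.2889]
ee_rot: [2.012, 2.404, -0.02]
force: [-0.5, 0.7, -0.1]
width: 0.94
```

Run:
```python
from h import *
s=arm.observe();print(s['position'],s['clock'],s['force'],s['width'])
ims=[]
for n in('scene','side'):
    im,d,K,M=shot(n);P=cloud(d,K,M)
    ims.append(cv2.resize(cv2.cvtColor(im[90:310,180:400],cv2.COLOR_RGB2BGR),(400,400),interpolation=cv2.INTER_CUBIC))
    m=(P[...,2]>.062)&(P[...,2]<.078)&(abs(P[...,0]-.56)<.14)&(abs(P[...,1]-.31)<.12)
    N,L,S,c=cv2.connectedComponentsWithStats(m.astype(np.uint8))
    for i in range(1,N):
        if S[i,4]>40: w=P[L==i]; print(n,'tub',((w.min(0)+w.max(0))/2).round(3),(w.max(0)-w.min(0)).round(3))
    k=P[(im.max(-1)<70)&(P[...,2]>.09)&(P[...,2]<.105)&(abs(P[...,0]-.574)<.03)&(abs(P[...,1]-.138)<.03)];print('knob',len(k),k.mean(0) if len(k) else 0)
    q=P[(im.max(-1)<70)&(P[...,2]>.27)&(P[...,2]<.37)&(abs(P[...,0]-.474)<.07)&(abs(P[...,1]+.16)<.03)];print('lever',len(q),q.mean(0),q.max(0))
cv2.imwrite('pics/end.png',cv2.hconcat(ims))
```

```text
[0.41552548 0.161447   0.28891293] 29.1 [-0.46221537  0.70492979 -0.05858086] 0.9395781351641825
scene tub [0.476 0.322 0.069] [0.067 0.073 0.012]
scene tub [0.637 0.341 0.069] [0.066 0.066 0.011]
scene tub [0.605 0.266 0.068] [0.067 0.068 0.012]
knob 47 [0.57375882 0.13302252 0.09690133]
lever 631 [ 0.47485155 -0.15995585  0.34194081] [ 0.53293236 -0.13581266  0.36105209]
side tub [0.638 0.341 0.067] [0.068 0.071 0.011]
side tub [0.606 0.266 0.068] [0.067 0.07  0.011]
side tub [0.477 0.323 0.067] [0.067 0.076 0.01 ]
knob 42 [0.57221353 0.1334798  0.09506199]
lever 503 [ 0.46379901 -0.16468678  0.33990791] [ 0.52947075 -0.13895625  0.35894833]
```

View pics/end.png

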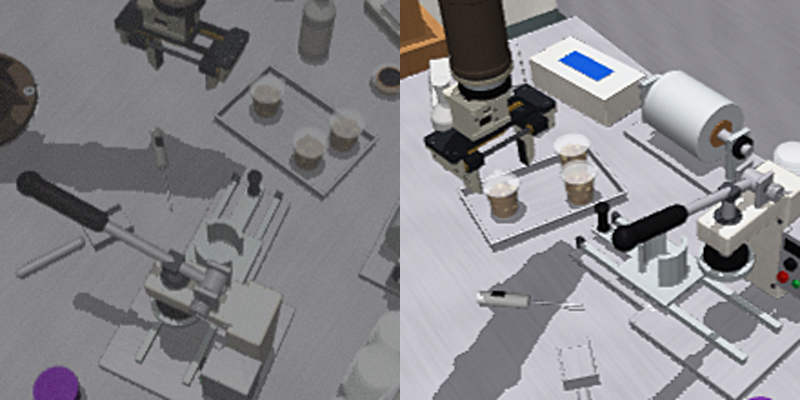

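The final picture shows the tub upright in the tray's near half at scene-crop (266,97), with the finished pair unmoved, the die empty, the carriage out and the lever home. I hand it in.

```bash
python3 -c "
from cell import arm
print(arm.sign_off())"
```

```text
the job is handed in; nothing more can be done
None
```

The job is done and handed in at about 29 s of the 72 s allowed.

- **Sealing:** I pulled the lever down to its stop, where the wrist force rose from 20 to 56 N. I held it there for more than 1.4 s, then eased it up by hand in about 4 s until it pressed on its home stop. I released it only then.
- **Carriage and tub:** I drew the carriage out about 130 mm by its knob until it met its stop at 12.6 N. I then lifted the tub by its rim and set it down gently in the tray's free half, with about 10 N at contact.

**Last checks:**
- The lever handle is at its original height (top at 0.36 m).
- The tub stands upright at (0.476, 0.322).
- The finished tubs are within 1–2 mm of where they started.
- The gripper is clear of everything.

**Small disagreements:**
- The cameras put the knob's travel at about 128 mm, while the arm measured 130 mm. I put this down to camera error, because the stop was clearly felt.
- The grip on the lever handle slid about 7 mm during the pull, but the handle was never lost.

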